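# Zero a paint-thickness gauge and hold it on the ringed test spot

### The job

Take the black paint-thickness gauge out of its stand and zero it first: hold it upright with its sprung tip pressed lightly, about half in, on the bare steel zero disc for a full second. Then hold it square to the tilted white painted panel with the tip inside the black ring (not the cross), again pressed lightly so that the tip is about half in, and finish like that: the job ends with the gripper still holding the gauge against the ringed spot. Never press hard, do not shift the panel's tilt, and leave the other things on the bench where they are.

Things in the scene. Friction and masses are not known exactly. Their poses are not given: they have to be found in the camera images.
- gauge: gauge, 0.15 to 0.3 kg, standing upright in the stand: black square body 32 x 32 x 75 mm, wholly above the stand; below it a steel nose 20 mm wide, 25 mm long, then a round-ended 8 mm tip, 14 mm long. Origin: centre of the body's underside; z along the gauge away from the tip, x and y normal to the flat sides. Free tip end: 39 mm below the origin. Grip two flat sides 40 mm above the origin
- gauge_tip (a joint): how far the gauge's sprung tip is pushed in: 0 m out, 0.012 m fully in (then it is hard against its stop). It springs with about 350 N/m: 0.006 m is half in and takes about 2 N
- tip (a point): the round end of the gauge's sprung tip, which moves with the tip; z points along the gauge, away from the tip's end towards its body
- stand: fixed aluminium block 90 x 90 x 45 mm with a through hole of 25 mm in its middle that holds the gauge; origin at the centre of its underside. The stand and the zero disc stand left and right of the tilting table and may be swapped
- zero: fixed zero standard: round bare steel disc, 50 mm in diameter and 10 mm thick, lying level on a black base 80 x 80 x 15 mm; origin at the centre of the base's underside
- zero_top (a point): centre of the zero disc's top face, 25 mm above the bench; z up
- fixture: fixed tilting table: dark steel base 200 x 150 x 16 mm, origin at the centre of its underside. It carries the white painted panel, 170 x 150 x 12 mm, hinged along the base's near (-x) edge 37 mm above the bench, far end raised: the face leans towards the robot by 0.16 to 0.34 rad, different each time. A stiff friction hinge keeps the tilt under a light push
- mark (a point): centre of the ringed test spot on the panel's painted face. The black ring is 14 mm inside, 20 mm outside, flush, on the panel's left half seen from the robot, 95 mm from the hinge (the cross is on the right half). z: outward normal of the face; x: up the slope away from the hinge; y: along the hinge, to the left
- spray_can: bystander: upright metal spray can, 66 mm across, 190 mm tall; origin at the centre of its underside
- jar: bystander: closed glass jar, 64 mm across, 90 mm tall; origin at the centre of its underside
- screwdriver: bystander: screwdriver lying on the bench in front of the tilting table; origin near its middle
- hammer: bystander: hammer lying at the right; origin near its middle
- wrench: bystander: wrench lying at the left; origin near its middle
- tape_measure: bystander: tape measure standing on edge, 70 x 36 x 62 mm; origin at the centre of its underside
- flange: bystander: flat steel ring lying on the bench, 70 mm outside, 36 mm inside, 14 mm thick; origin at the centre of its underside
Mind the look-alikes: they are no part of the job. There is more than one size of the zero; the job needs the largest.

How it is judged (in metres and radians):
On the way:
1. the gauge, in the gripper and upright, is held on the zero disc with its tip lightly pressed (contact force between the fingers and gauge above 3 N and value of joint gauge_tip between 0.0025 and 0.01 m and contact force between gauge and zero between 0.5 and 6 N and horizontal distance between tip and zero_top below 0.023 m and angle between tip's own z axis and vertical below 0.14 rad), for 0.6 s.
At the end, for the whole second after the job is handed in: Held first 0.6 s on the zero disc, upright within 8 deg. At the end the gripper still holds the gauge at rest, tip within 7 mm of the ring centre, square to the panel within 8 deg, tip in by 2.5 to 10 mm, 0.5 to 6 N on the panel, touching neither stand nor disc (contact force between the fingers and gauge above 3 N and value of joint gauge_tip between 0.0025 and 0.01 m and contact force between gauge and fixture between 0.5 and 6 N and distance between tip and mark below 0.007 m and angle between the z axis of tip and the z axis of mark, either way round below 0.14 rad and contact force between gauge and stand below 0.1 N and contact force between gauge and zero below 0.1 N and linear speed of gauge below 0.02 m/s); the arm keeps its last pose, push and grip.
It fails at once if the gauge is pressed hard (over 15 N) on the zero disc or the panel (contact force between gauge and zero above 15 N or contact force between gauge and fixture above 15 N).
It fails at once if the panel's tilt is shifted (the test spot moves over 6 mm) (distance of mark from where it was at the start of the episode above 0.006 m).
It fails at once if another thing on the bench is moved by over 25 mm (distance of any of spray_can, jar, screwdriver, hammer, wrench, tape_measure, flange from where it was at the start of the episode above 0.025 m).
It also fails if it takes over 51 s, if anything falls off the work surface, if the arm or the gripper's body presses on something with over 40 N, if the wrist force passes 120 N, or if a joint passes its speed limit or range.

### The arm

A 6-joint arm with a two-finger parallel gripper is mounted at the origin on the work surface. World frame = base frame: x ahead of the robot, y to its left, z up, the work surface at z = 0. Lengths are in mm, angles in rad, forces in N, time in s.
With the tool pointing down it reaches from about 350 to 875 mm from the base axis. Payload 4.2 kg.
Tool frame: the origin (TCP) lies at the very end of the fingers, on their centre line; the grasp point (between the pads) lies 19 mm behind it; z points along the fingers, y is the direction in which the jaws open and shut (so a half turn about z gives the same grasp; the last joint's range is limited). The gripper opens to 85 mm and grips with 20 to 120 N. Pads are 22 mm wide; open, the fingers measure 114 mm over their backs; the gripper's body (76 mm by 85 mm) begins 54 mm behind the grasp point. The pads swing forward as they close: fully open they stand 13 mm farther back than shut.
Start: joints at [-1.026, 0.385, 0.008, 0, -1.194, -0.259], TCP at [176.219, -599.622, 231.312] pointing down, gripper open.
Joint ranges: [-3.14, 3.14], [-1.21, 2.06], [-1.07, 1.41], [-3.16, 2.05], [-2.99, -0.16], [-3.1, 3.1]. Speed limits (rad/s): [2.79, 2.79, 3.14, 3.14, 3.14, 3.14].

### API

Orientations are given as a unit quaternion [x, y, z, w].
In Python, from bench import arm, optics, job gives the robot as it stands.
- The arm moves only by the tool send_rows, never from a script. Its argument "steps" is a list that holds one entry, the list of rows, each a list of 5 numbers: the shift along the tool's x, y, z in cm, then the turn about the tool's z in rad, then the opening, from 0 (shut) to 1 (fully open). A call has 1 to 10 rows; each row shifts and turns the pose as measured when the row begins, along the tool's axes as they then stand; what a row does not reach is not made up. A row lasts 1/12 s, in which the tool goes at most 41.7 mm and 7.16 degrees, less where a joint would pass 70% of its speed; a pose out of reach is approached as far as the arm can. A call with a gripper value outside its range is refused whole. The fingers move at their own pace and stop on an object; the grip force is fixed at half the most. Time passes only in rows, so rows that do not move let the fingers close. It gives the time, the measured TCP pose, the force and the opening at its end, in the units of the state.
- arm.read_state(): the state, without advancing time (a new reading comes with each control period).
- optics.get_image(name): name is "scene" or "top" or "wrist"; returns (picture, depth): 400x640x3 uint8, blue, green, red; 400x640 float32, mm along the optical axis (not along the pixel's ray), 0 where there is no reading.
- optics.get_calibration(name): a dict with "K" (3x3 intrinsics, pixels), "rvec" (rotation vector, rad) and "tvec" (3), from world to camera coordinates, as OpenCV has them; the wrist camera has in their place "hand_eye" (4x4, takes a point from camera to tool coordinates, whose origin is the TCP and whose axes are the flange's). Camera axes: x right, y down, z forward; pixel columns grow to the right and rows downward; lengths in mm; the calibration is good to about 2 mm. A picture is of the moment at which its call begins: read the wrist's pose just before it. get_calibration takes no time and is no camera call.
- job.job_done(): hands the job in, once; it reports no verdict.
The state is a dict: "clock": time; "joints": joint angles; "joint_vel": joint speeds; "joint_efforts": joint torques, N m; "position": TCP position; "ee_rot": TCP orientation; "contact_force": force on the tool from outside, world axes, zero at the start; "wrist_torque": the same for the moment, N m; "gripper_width": finger opening in mm.
Only numpy, scipy, OpenCV 4.12 (cv2) and the standard library are available. Lean on these libraries where they do the work, as an engineer would, in place of code of your own. Each camera call takes 0.05 s, during which the arm holds its last target. There are 200 camera calls.

## Working session

There is one attempt and no reset: what is moved stays moved. The work goes in short steps, Python scripts to look and compute and a tool call to move; the robot and the scene stay as the last step left them, time stands still between calls to the robot, and variables do not carry over. Pictures are saved under pics/ and viewed, about 8 in all and at most 12, crops included, and the job is handed in when it is done.

Besides the shell and the picture viewer there is one more tool, called after "Call:" as name([rows], argument=value, ...), one row to a line, values as JSON. send_rows: Moves the arm, as the interface text tells. Its arguments: {"type":"object","properties":{"steps":{"type":"array","items":{"type":"array","items":{"type":"array","items":{"type":"number"}}}}},"required":["steps"]}

```bash
mkdir -p pics; ls
python3 - <<'E'
from bench import arm, optics
import cv2, json
s=arm.read_state(); print(s)
for n in("scene","top"):
    p,d=optics.get_image(n); cv2.imwrite(f"pics/{n}0.png",p)
    import numpy as np; np.save(f"{n}0.npy",d); print(n,optics.get_calibration(n))
print(optics.get_calibration("wrist"))
E
```

```text
pics
{'clock': 0.0, 'joints': array([-1.02640139e+00,  3.85575094e-01,  6.61958637e-03, -4.88011965e-04,
       -1.19397981e+00, -2.58598439e-01]), 'joint_vel': array([-3.66918349e-04,  2.54919978e-05,  7.48064060e-04,  1.57638845e-03,
       -3.08599894e-03,  5.73379442e-04]), 'joint_efforts': array([-9.03842392e-04, -3.92292809e+01,  1.88390082e+01,  4.18616250e+00,
       -4.92084117e-03,  1.07629634e-05]), 'position': array([ 176.0534231 , -599.08828577,  230.20957051]), 'ee_rot': array([-1.42323221e-01,  9.89819633e-01,  1.07307488e-03, -2.09199440e-04]), 'contact_force': array([-0.75133982,  0.49226903, -0.85368188]), 'wrist_torque': array([-0.0276264 , -0.00047908, -0.0630396 ]), 'gripper_width': 85.23288084979966}
scene {'K': array([[482.36625478,   0.        , 320.99716349],
       [  0.        , 482.36625478, 202.1573829 ],
       [  0.        ,   0.        ,   1.        ]]), 'rvec': array([ 0.65929724,  2.61471589, -1.19256031]), 'tvec': array([ 480.38089226, -162.66858179, 1842.70671266])}
top {'K': array([[507.06597837,   0.        , 314.93712726],
       [  0.        , 507.06597837, 193.52427753],
       [  0.        ,   0.        ,   1.        ]]), 'rvec': array([ 2.10022732, -2.15798844,  0.20029092]), 'tvec': array([  59.94606873,  576.41675828, 1363.72491987])}
{'K': array([[300.6348402 ,   0.        , 322.42218772],
       [  0.        , 300.6348402 , 201.09926527],
       [  0.        ,   0.        ,   1.        ]]), 'hand_eye': array([[-6.60070575e-04, -9.52203599e-01, -3.05463369e-01,
         7.95583123e+01],
       [ 9.99999781e-01, -6.11805592e-04, -2.53735639e-04,
         6.20731182e-02],
       [ 5.47237913e-05, -3.05463469e-01,  9.52203794e-01,
        -1.42199415e+02],
       [ 0.00000000e+00,  0.00000000e+00,  0.00000000e+00,
         1.00000000e+00]])}
```

View pics/scene0.png

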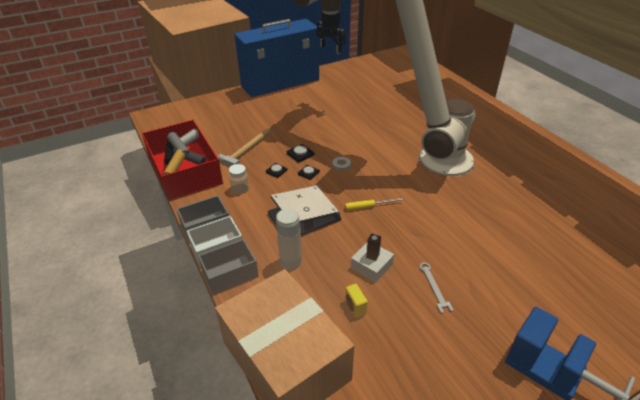

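View pics/top0.png

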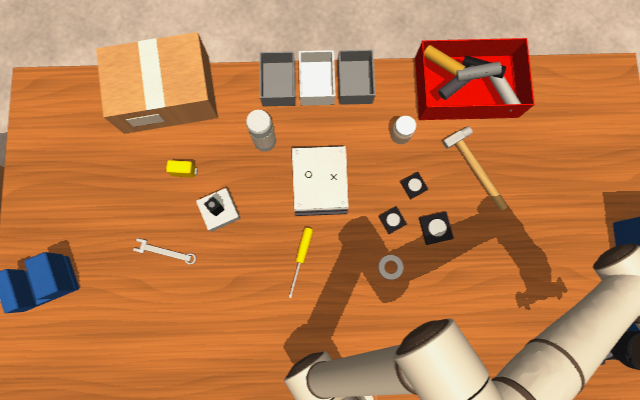

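The top view shows the gauge in its stand at about (216,205), the largest zero disc at (436,227), the ring at (308,174) and the cross at (334,177). Next I'll take enlarged crops and depth measurements.

```bash
cat > h.py <<'E'
import numpy as np, cv2
from scipy.spatial.transform import Rotation as R
from bench import arm, optics
def cam(name, st=None):
    c=optics.get_calibration(name)
    if name=="wrist":
        T=np.eye(4); T[:3,:3]=R.from_quat(st["ee_rot"]).as_matrix(); T[:3,3]=st["position"]
        return c["K"], T@c["hand_eye"]
    T=np.eye(4); T[:3,:3]=cv2.Rodrigues(c["rvec"])[0]; T[:3,3]=c["tvec"]
    return c["K"], np.linalg.inv(T)
def world(K,T,uv,z):   # z depth
    uv=np.atleast_2d(uv).astype(float); z=np.broadcast_to(z,len(uv))
    p=np.c_[(uv-K[[0,1],2])/K[0,0]*z[:,None], z]
    return p@T[:3,:3].T+T[:3,3]
def onplane(K,T,uv,h): # intersect ray with world z=h
    d=world(K,T,uv,1.)-T[:3,3]
    return T[:3,3]+d*((h-T[2,3])/d[:,2])[:,None]
def cloud(K,T,d):
    v,u=np.mgrid[:d.shape[0],:d.shape[1]]
    return world(K,T,np.c_[u.ravel(),v.ravel()],d.ravel()).reshape(*d.shape,3)
E
python3 - <<'E'
from h import *
p=cv2.imread("pics/top0.png"); d=np.load("top0.npy"); K,T=cam("top")
W=cloud(K,T,d)
def crop(x,y,w,h,s): return cv2.resize(p[y:y+h,x:x+w],None,fx=s,fy=s,interpolation=cv2.INTER_CUBIC)
a=crop(190,175,60,60,6); b=crop(285,138,70,60,6); c=crop(405,200,60,60,6)
b=cv2.resize(b,(420,360)); cv2.imwrite("pics/crops.png",np.vstack([np.hstack([a,b]),np.hstack([c,b*0])])[:, :])
for n,uv in dict(stand=(205,200),gaugetop=(216,205),zero=(436,227),ring=(308,174),cross=(334,177),small1=(414,185),small2=(393,220),can=(259,117),jar=(404,123)).items(): print(n,W[uv[1],uv[0]].round(1))
m=W[148:205,297:343].reshape(-1,3); A=np.c_[m[:,:2],np.ones(len(m))]
for i in range(4):
    c,*_=np.linalg.lstsq(A,m[:,2],rcond=None); r=m[:,2]-A@c; k=abs(r)<3; m,A=m[k],A[k]
print("plane",c,len(m),"tilt",np.arctan(np.hypot(*c[:2])),"dir",np.arctan2(c[1],c[0]), r.std())
E
```

```text
stand [568.3 351.4  49. ]
gaugetop [541.7 307.4 119.2]
zero [ 477.5 -293.2   28.7]
ring [630.4  62.2  69.1]
cross [621.8 -10.2  60.6]
small1 [ 601.3 -241.1   18.4]
small2 [ 502.1 -175.5   16.4]
can [757.6 184.6 190.1]
jar [ 764.2 -209.2   90.2]
plane [-3.28298706e-01  5.68153935e-02  2.70497689e+02] 125 tilt 0.3216113555210275 dir 2.970229900870242 1.3214688592062256
```

View pics/crops.png

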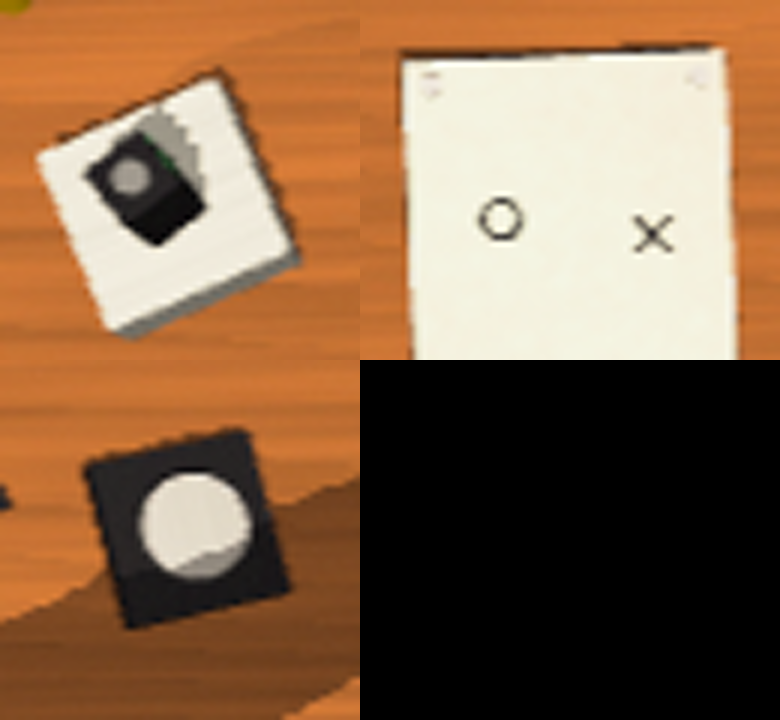

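Run:
```python
from h import *
d=np.load("top0.npy"); K,T=cam("top"); print("campos",T[:3,3].round(1))
W=cloud(K,T,d)
for n,uv,h in (("gaugetop",(211.3,204.5),120),("zero",(437.5,227.5),25),("disc edge L",(428.3,227.5),25),("disc edge R",(447,227.5),25),("ring",(308.3,174.3),66),("cross",(333.8,176.8),66)): print(n,onplane(K,T,uv,h).round(1))
sc=np.load("scene0.npy"); Ks,Ts=cam("scene"); Ws=cloud(Ks,Ts,sc)
print("ring area depth var", d[165:190,300:340].std(), d[165:190,300:340].mean())
M=W[150:204,297:344].reshape(-1,3); m=M.copy()
for i in range(8):
    A=np.c_[m[:,:2],np.ones(len(m))]; c,*_=np.linalg.lstsq(A,m[:,2],rcond=None)
    r=M[:,2]-np.c_[M[:,:2],np.ones(len(M))]@c; s=max(1.48*np.median(abs(r)),2); m=M[abs(r)<3*s]
print("plane",c,len(m),len(M),s,"tilt",np.arctan(np.hypot(*c[:2])),"dir",np.arctan2(c[1],c[0]))
print(W[150:204:8,320].round(1))
p=cv2.imread("pics/top0.png")
```

```text
campos [ 322.7   56.6 1445.1]
gaugetop [[543.3 319.6 120. ]]
zero [[ 476.4 -298.2   25. ]]
disc edge L [[ 477.1 -272.3   25. ]]
disc edge R [[ 475.7 -325.    25. ]]
ring [[630.2  61.4  66. ]]
cross [[621.2  -9.4  66. ]]
ring area depth var 89.26394 1407.8019
plane [ 1.65014506e-01  1.07975190e-03 -3.95520946e+01] 2523 2538 3.016456186066866 tilt 0.1635441791113938 dir 0.0065432822764586295
[[696.7  27.   75.2]
 [674.8  27.6  70.9]
 [651.2  28.3  73.6]
 [630.3  28.8  65.6]
 [608.3  29.4  61.9]
 [586.8  29.9  55.9]
 [564.1  30.6  56.2]]
```

Call:
send_rows([
  [[-2.4, 3.1, 0, 0, 1], [-2.4, 3.1, 0, 0, 1], [-2.4, 3.1, 0, 0, 1], [-2.4, 3.1, 0, 0, 1], [-2.4, 3.1, 0, 0, 1], [-2.4, 3.1, 0, 0, 1], [-2.4, 3.1, 0, 0, 1], [-2.4, 3.1, 0, 0, 1], [-2.4, 3.1, 0, 0, 1], [-2.4, 3.1, 0, 0, 1]],
])

```text
clock: 0.93
position: [320.1, -224.2, 223.7]
ee_rot: [-0.135, 0.991, 0.005, -0.003]
contact_force: [-0.2, -0.1, 0.6]
gripper_width: 85.4
```

Call:
send_rows([
  [[-2.4, 3.1, -0.1, 0, 1], [-2.4, 3.1, -0.1, 0, 1], [-2.4, 3.1, -0.1, 0, 1], [-2.4, 3.1, -0.1, 0, 1], [-2.4, 3.1, -0.1, 0, 1], [-2.4, 3.1, -0.1, 0, 1], [-2.4, 3.1, -0.1, 0, 1], [-2.4, 3.1, -0.1, 0, 1], [-2.4, 3.1, -0.1, 0, 1], [-2.4, 3.1, -0.1, 0, 1]],
])

```text
clock: 1.77
position: [466.9, 158.8, 236.8]
ee_rot: [-0.137, 0.991, 0.006, -0.003]
contact_force: [1.1, 0.2, 1.5]
gripper_width: 85.3
```

Call:
send_rows([
  [[-2.4, 3.1, -0.1, 0, 1], [-2.4, 3.1, -0.1, 0, 1], [-2.4, 3.1, -0.1, 0, 1], [-2.4, 3.1, -0.1, 0, 1], [0, 0, 0, 0, 1], [0, 0, 0, 0, 1]],
])

```text
clock: 2.27
position: [527.3, 318.8, 236.8]
ee_rot: [-0.14, 0.99, 0.005, -0.005]
contact_force: [0.2, -0.5, -0.1]
gripper_width: 85.2
```

Run:
```python
from h import *
s=arm.read_state(); p,d=optics.get_image("wrist"); cv2.imwrite("pics/w1.png",p); np.save("w1.npy",d)
import pickle; pickle.dump(s,open("w1.pkl","wb"))
print(s["position"],s["ee_rot"],s["joints"],np.abs(s["joint_vel"]).max())
```

```text
[527.34199375 318.80174031 236.84150964] [-0.14017412  0.99010022  0.00487599 -0.00538426] [ 0.79889808  0.36930556  0.00415578 -0.01529648 -1.20823843 -2.08296862] 0.06780066298602831
```

View pics/w1.png

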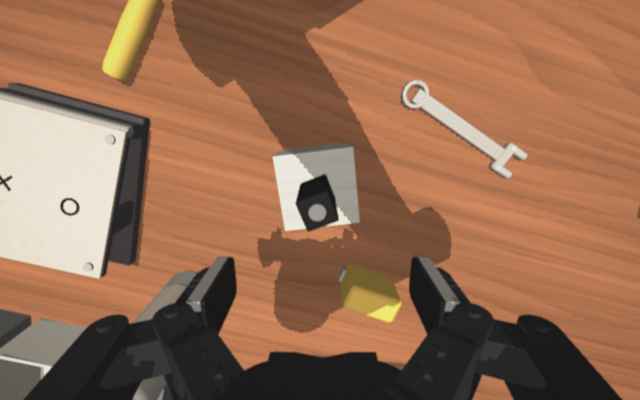

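The wrist view shows the gauge's top face at (317,212), the stand around it, the ring at (70,207) and the cross at (5,183). I'll enlarge it to get the gauge's yaw.

Run:
```python
from h import *
p=cv2.imread("pics/w1.png")
def cr(x,y,w,h,s): return cv2.resize(p[y:y+h,x:x+w],None,fx=s,fy=s,interpolation=cv2.INTER_CUBIC)
g=cv2.convertScaleAbs(cr(285,165,64,75,6),alpha=2.2,beta=0); cv2.imwrite("pics/g1.png",g)
```

```text
(no output)
```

View pics/g1.png

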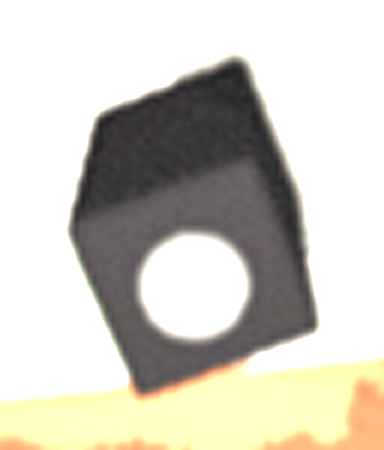

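Run:
```python
from h import *
import pickle
s=pickle.load(open("w1.pkl","rb")); d=np.load("w1.npy"); K,T=cam("wrist",s)
c=np.array([(75,230),(255,158),(315,328),(138,393)])/6+[284.6,164.6]
w=onplane(K,T,c,120); print(w.round(1)); print("ctr",w.mean(0))
e=np.roll(w,-1,0)-w; print(np.hypot(*e[:,:2].T), np.degrees(np.arctan2(e[:,1],e[:,0])))
print("disc", onplane(K,T,(285+194/6,165+287/6),120))
print("ring",onplane(K,T,(70,207),64.5),"cross",onplane(K,T,(5,183),64.5))
W=cloud(K,T,d); print("depthpts",W[207,70],W[212,317],W[165,285])
M=W[140:255,15:100].reshape(-1,3);M=M[M[:,2]>30]; m=M
for i in range(8):
    A=np.c_[m[:,:2],np.ones(len(m))]; q,*_=np.linalg.lstsq(A,m[:,2],rcond=None)
    r=M[:,2]-np.c_[M[:,:2],np.ones(len(M))]@q; sd=max(1.48*np.median(abs(r)),1); m=M[abs(r)<3*sd]
print("plane",q,len(m),sd,np.arctan(np.hypot(*q[:2])),np.arctan2(q[1],q[0]))
n=np.r_[-q[:2],1];o=T[:3,3]
def onp(uv):
    dd=world(K,T,uv,1.)-o; t=(q[2]-n@o)/(dd@n); return o+dd*t[:,None]
P=onp([(70,207),(5,183),(130,127),(100,275)]); print(P.round(1)); v=P[3]-P[2]; print("edge len",np.linalg.norm(v),"yaw",np.arctan2(v[1],v[0]))
```

```text
[[537.3 299.1 120. ]
 [519.  322.1 120. ]
 [542.5 338.6 120. ]
 [560.3 315.3 120. ]]
ctr [539.78382061 318.78134868 120.        ]
[29.33654832 28.68480464 29.36490615 28.1187241 ] [ 128.47369246   35.10594385  -52.63553813 -145.00859084]
disc [[541.42502373 319.35268029 120.        ]]
ring [[627.78798454  62.29990145  64.5       ]] cross [[618.83556204  -4.72096101  64.5       ]]
depthpts [628.07481197  61.91788587  63.98380499] [540.20581442 318.70111337 121.54715028] [522.23536449 275.80574015  44.88519844]
plane [ 1.62493949e-01  3.19083569e-03 -3.83640957e+01] 9733 1 0.1611165284263628 0.019634119826012777
[[628.1  61.9  63.9]
 [620.   -6.8  62.4]
 [527.3 107.3  47.7]
 [696.5 105.9  75.1]]
edge len 171.37435867488864 yaw -0.00785848755293016
```

Gauge centre is (541,319), with faces at about 37°/127°. The panel tilts about 0.16 rad, uphill along +x, and the ring is at about (629,62,64). The edge length and heights match the sizes given. Next I'll align over the gauge.

Call:
send_rows([
  [[-1.3, -0.4, 0, -0.09, 1], [0, 0, 1.5, -0.09, 1], [0, 0, 1.5, -0.09, 1], [0, 0, 1.5, -0.09, 1], [0, 0, 1.0, 0, 1], [0, 0, 0, 0, 1]],
])

```text
clock: 2.82
position: [538.6, 312.6, 180.3]
ee_rot: [-0.32, 0.947, 0.006, -0.005]
contact_force: [-0.4, -0.5, -0.7]
gripper_width: 85.1
```

```bash
cat >> h.py <<'E'
def rep(target=None):
    s=arm.read_state(); r=R.from_quat(s["ee_rot"]); M=r.as_matrix()
    print("t %.2f"%s["clock"],"pos",s["position"].round(1),"F",s["contact_force"].round(2),"w %.1f"%s["gripper_width"])
    print("zax",M[:,2].round(4),"yaw_y deg %.1f"%np.degrees(np.arctan2(M[1,1],M[0,1])),"j",s["joints"].round(2))
    if target is not None: print("tool delta cm",(M.T@(np.array(target)-s["position"])/10).round(2))
    return s,M
E
python3 -c "
from h import *
rep((541,319,66))"
```

```text
t 2.82 pos [538.6 312.6 180.3] F [-0.42 -0.55 -0.65] w 85.1
zax [-0.013   0.0082 -0.9999] yaw_y deg 127.3 j [ 0.78  0.42 -0.06 -0.02 -1.09 -1.69]
tool delta cm [-0.64  0.2  11.43]
```

Call:
send_rows([
  [[-0.6, 0.2, 1.8, 0, 1], [0, 0, 2.2, 0, 1], [0, 0, 2.2, 0, 1], [0, 0, 2.2, 0, 1], [0, 0, 1.6, 0, 1], [0, 0, 0.6, 0, 1]],
])

```text
clock: 3.32
position: [544.2, 316.9, 79.1]
ee_rot: [-0.312, 0.95, 0.008, 0.002]
contact_force: [-1.2, -0.9, -0.1]
gripper_width: 85.5
```

```bash
python3 -c "
from h import *
rep((541,319,66)); p,d=optics.get_image('wrist'); cv2.imwrite('pics/w2.png',p)"
```

```text
t 3.32 pos [544.2 316.9  79.1] F [-1.21 -0.86 -0.09] w 85.5
zax [-0.0019  0.0155 -0.9999] yaw_y deg 126.4 j [ 0.78  0.53 -0.17 -0.02 -0.87 -1.7 ]
tool delta cm [0.14 0.34 1.32]
```

View pics/w2.png

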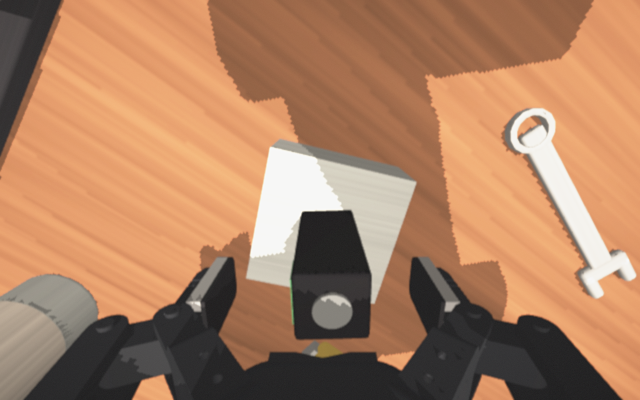

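The gauge sits between the jaws, about 3 mm off centre toward +y, with its faces parallel to the pads. I'll finish the approach and close.

Call:
send_rows([
  [[0.1, 0.3, 1.0, 0, 1], [0, 0, 0.2, 0, 1], [0, 0, 0, 0, 0], [0, 0, 0, 0, 0], [0, 0, 0, 0, 0], [0, 0, 0, 0, 0], [0, 0, 0, 0, 0], [0, 0, 0, 0, 0], [0, 0, 0, 0, 0], [0, 0, 0, 0, 0]],
])

```text
clock: 4.2
position: [543.5, 320.4, 72.0]
ee_rot: [-0.311, 0.95, 0.009, 0.006]
contact_force: [0.2, 0.9, 0.4]
gripper_width: 31.2
```

```bash
python3 -c "
from h import *
rep((541,319,66))"
```

```text
t 4.20 pos [543.5 320.4  72. ] F [0.2  0.88 0.38] w 31.2
zax [ 0.0048  0.0209 -0.9998] yaw_y deg 126.3 j [ 0.78  0.53 -0.18 -0.02 -0.84 -1.71]
tool delta cm [0.3  0.03 0.6 ]
```

Gripped at 31 mm. TCP is at z=72, so the tip end is about 66 mm below it. Lifting and moving towards the zero disc.

Call:
send_rows([
  [[0, 0, -1.5, 0, 0], [0, 0, -2.2, 0, 0], [0, 0, -2.2, 0, 0], [0, 0, -2.2, 0, 0], [0, 0, -2.2, 0, 0], [0, 0, -1.5, 0, 0]],
])

```text
clock: 4.7
position: [540.2, 315.8, 185.9]
ee_rot: [-0.31, 0.951, 0.007, -0.002]
contact_force: [0.2, -0.0, -1.0]
gripper_width: 31.6
```

Call:
send_rows([
  [[1.5, -1.7, 0, 0, 0], [2.6, -2.86, 0, 0, 0], [2.6, -2.86, 0, 0, 0], [2.6, -2.86, 0, 0, 0], [2.6, -2.86, 0, 0, 0], [2.6, -2.86, 0, 0, 0], [2.6, -2.86, 0, 0, 0], [2.6, -2.86, 0, 0, 0]],
])

```text
clock: 5.37
position: [509.6, 21.7, 182.9]
ee_rot: [-0.316, 0.949, 0.009, 0.003]
contact_force: [0.3, 0.2, -2.3]
gripper_width: 31.1
```

```bash
python3 -c "
from h import *
rep((476.4,-298.2,130))"
```

```text
t 5.37 pos [509.6  21.7 182.9] F [ 0.32  0.21 -2.33] w 31.1
zax [-7.000e-04  1.980e-02 -9.998e-01] yaw_y deg 126.9 j [ 0.35  0.23 -0.33 -0.02 -1.   -1.26]
tool delta cm [ 21.91 -23.69   4.66]
```

Call:
send_rows([
  [[2.6, -2.8, 0, 0, 0], [2.6, -2.8, 0, 0, 0], [2.6, -2.8, 0, 0, 0], [2.6, -2.8, 0, 0, 0], [2.6, -2.8, 0, 0, 0], [2.6, -2.8, 0, 0, 0], [2.6, -2.8, 0, 0, 0], [1.8, -2.0, 0, 0, 0], [0, 0, 0, 0, 0], [0, 0, 0, 0, 0]],
])

```text
clock: 6.2
position: [469.3, -291.2, 173.9]
ee_rot: [-0.312, 0.95, 0.011, 0.001]
contact_force: [0.2, 0.1, -2.6]
gripper_width: 31.2
```

```bash
python3 -c "
from h import *
s,M=rep((476.4,-298.2,130)); p,d=optics.get_image('wrist'); cv2.imwrite('pics/w3.png',p); np.save('w3.npy',d)
import pickle; pickle.dump(s,open('w3.pkl','wb'))
q,_=optics.get_image('scene'); cv2.imwrite('pics/s3.png',cv2.resize(q[110:260,230:430],None,fx=2,fy=2))
cv2.imwrite('pics/c3.png',np.vstack([cv2.resize(p[60:400],(640,340)),cv2.resize(q[120:220,230:430],(640,320),interpolation=cv2.INTER_CUBIC)])[:600])"
```

```text
t 6.20 pos [ 469.3 -291.2  173.9] F [ 0.2   0.12 -2.56] w 31.2
zax [-0.0059  0.0221 -0.9997] yaw_y deg 126.3 j [-0.27  0.32 -0.24 -0.02 -1.03 -0.65]
tool delta cm [-0.12 -1.08  4.37]
```

View pics/c3.png

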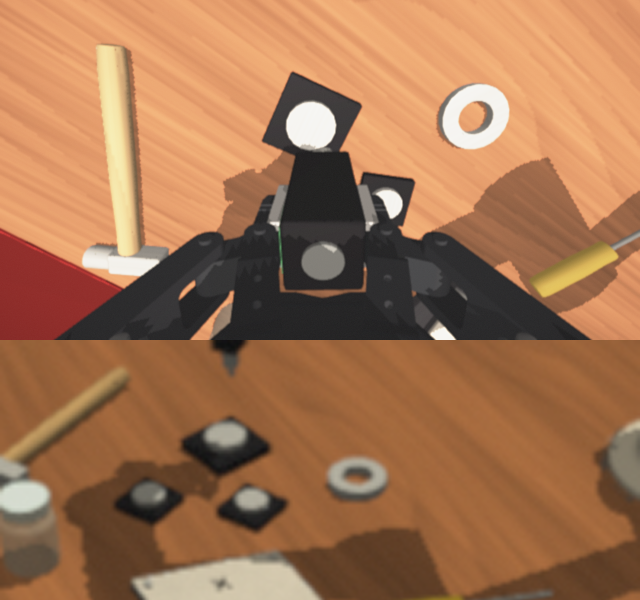

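The gauge hangs straight in the jaws. The largest disc is at wrist pixel (311,185), with its lower edge hidden by the gauge. I'll cross-check its position.

Run:
```python
from h import *
import pickle
s=pickle.load(open("w3.pkl","rb")); d=np.load("w3.npy"); K,T=cam("wrist",s); M=R.from_quat(s["ee_rot"]).as_matrix()
print("disc",onplane(K,T,[(311,185.5),(287,185),(336,185)],25).round(1))
W=cloud(K,T,d); print("disc z",np.median(W[170:195,300:320,2]), "gauge top depth pt", W[340,300],W[340,340])
loc=lambda w:(np.array(w)-s["position"])@M
t=np.median(W[305:345,295:350].reshape(-1,3),0); print("gauge top in tool",loc(t).round(1))
print("top corners tool",loc(world(K,T,[(281,283),(367,281),(364,350),(283,350)],np.median(d[305:345,295:350]))).round(1))
```

```text
disc [[ 472.9 -298.3   25. ]
 [ 486.5 -317.9   25. ]
 [ 457.8 -278.3   25. ]]
disc z 24.6890033586634 gauge top depth pt [ 480.02988051 -294.85779622  221.96115418] [ 471.1949979  -282.17006518  221.88204772]
gauge top in tool [  0.9   0.2 -48.9]
top corners tool [[ 15.8 -15.1 -44.3]
 [ 16.5  17.1 -44. ]
 [ -8.1  15.9 -51.9]
 [ -8.1 -14.4 -51.9]]
```

Call:
send_rows([
  [[-0.2, -0.5, 1.0, 0, 0], [-0.1, -0.4, 2.0, 0, 0], [0, 0, 2.0, 0, 0], [0, 0, 1.0, 0, 0], [0, 0, 0, 0, 0]],
])

```text
clock: 6.72
position: [480.9, -289.2, 111.3]
ee_rot: [-0.317, 0.948, 0.01, 0.003]
contact_force: [0.4, 1.0, -2.1]
gripper_width: 31.5
```

```bash
python3 -c "
from h import *
rep((477,-296,85))"
```

```text
t 6.72 pos [ 480.9 -289.2  111.3] F [ 0.43  1.   -2.13] w 31.5
zax [-0.0014  0.0215 -0.9998] yaw_y deg 127.0 j [-0.26  0.4  -0.29 -0.03 -0.89 -0.65]
tool delta cm [ 0.75 -0.36  2.62]
```

Call:
send_rows([
  [[0.5, -0.2, 0.5, 0, 0], [0.2, -0.1, 0.5, 0, 0], [0, 0, 0.4, 0, 0], [0, 0, 0, 0, 0]],
])

```text
clock: 7.05
position: [478.4, -293.7, 96.0]
ee_rot: [-0.319, 0.948, 0.01, 0.003]
contact_force: [-0.6, -0.4, -1.8]
gripper_width: 31.4
```

```bash
python3 -c "
from h import *
rep((477,-296,85))"
```

```text
t 7.05 pos [ 478.4 -293.7   96. ] F [-0.61 -0.43 -1.79] w 31.4
zax [-0.0011  0.0212 -0.9998] yaw_y deg 127.3 j [-0.27  0.42 -0.31 -0.03 -0.85 -0.63]
tool delta cm [ 0.27 -0.11  1.1 ]
```

Call:
send_rows([
  [[0.2, -0.1, 0.3, 0, 0], [0, 0, 0, 0, 0], [0, 0, 0, 0, 0]],
])

```text
clock: 7.3
position: [478.1, -296.2, 93.8]
ee_rot: [-0.32, 0.947, 0.009, 0.004]
contact_force: [0.5, -0.1, -2.6]
gripper_width: 31.4
```

Call:
send_rows([
  [[0.0, 0, 0.2, 0, 0], [0, 0, 0, 0, 0]],
])

```text
clock: 7.47
position: [478.4, -296.5, 92.3]
ee_rot: [-0.319, 0.948, 0.009, 0.004]
contact_force: [-1.1, -0.2, -2.0]
gripper_width: 31.5
```

```bash
python3 -c "
from h import *
rep((477,-296,85))"
```

```text
t 7.47 pos [ 478.4 -296.5   92.3] F [-1.13 -0.21 -2.02] w 31.5
zax [ 0.0027  0.0197 -0.9998] yaw_y deg 127.3 j [-0.28  0.42 -0.31 -0.03 -0.84 -0.62]
tool delta cm [0.1  0.11 0.73]
```

Call:
send_rows([
  [[0.1, 0, 0.3, 0, 0], [0, 0, 0, 0, 0]],
])

```text
clock: 7.63
position: [478.0, -297.2, 89.6]
ee_rot: [-0.319, 0.948, 0.008, 0.005]
contact_force: [-1.0, 0.7, -2.4]
gripper_width: 31.5
```

Call:
send_rows([
  [[0.0, 0, 0.2, 0, 0], [0, 0, 0, 0, 0]],
])

```text
clock: 7.8
position: [478.2, -297.3, 87.8]
ee_rot: [-0.32, 0.948, 0.008, 0.005]
contact_force: [-0.2, 0.8, -0.6]
gripper_width: 31.2
```

Call:
send_rows([
  [[0.0, 0, 0.15, 0, 0], [0, 0, 0, 0, 0]],
])

```text
clock: 7.97
position: [478.3, -297.5, 86.4]
ee_rot: [-0.32, 0.947, 0.008, 0.005]
contact_force: [0.0, -0.2, -0.4]
gripper_width: 31.2
```

Call:
send_rows([
  [[0.0, 0, 0.1, 0, 0], [0, 0, 0, 0, 0], [0, 0, 0, 0, 0]],
])

```text
clock: 8.22
position: [478.4, -297.5, 85.7]
ee_rot: [-0.32, 0.947, 0.008, 0.005]
contact_force: [-0.2, -0.3, -0.4]
gripper_width: 31.2
```

Call:
send_rows([
  [[0, 0, 0, 0, 0], [0, 0, 0, 0, 0]],
])

```text
clock: 8.38
position: [478.4, -297.5, 85.9]
ee_rot: [-0.32, 0.947, 0.008, 0.005]
contact_force: [-0.7, 0.1, -0.8]
gripper_width: 31.2
```

Call:
send_rows([
  [[0, 0, 0, 0, 0], [0, 0, 0, 0, 0]],
])

```text
clock: 8.55
position: [478.4, -297.5, 85.9]
ee_rot: [-0.32, 0.947, 0.008, 0.005]
contact_force: [-0.8, 0.3, -0.4]
gripper_width: 31.3
```

Run:
```python
from h import *
fs=[]
for i in range(6):
    p,d=optics.get_image('wrist'); fs.append(arm.read_state()["contact_force"])
print(np.array(fs).round(2), np.mean(fs,0)); s,M=rep((477,-296,85)); cv2.imwrite('pics/w4.png',p)
K,T=cam("wrist",s); W=cloud(K,T,d); t=np.median(W[305:345,295:350].reshape(-1,3),0); print("gauge top in tool",((t-s["position"])@M).round(1),t)
```

```text
[[ 0.18 -0.06 -2.09]
 [-0.07 -0.37 -1.49]
 [-0.16 -0.34 -0.27]
 [ 0.44  0.28 -0.8 ]
 [-0.88  0.08 -0.79]
 [-0.42 -0.42 -0.77]] [-0.15074213 -0.13818065 -1.03553288]
t 8.85 pos [ 478.4 -297.5   85.9] F [-0.42 -0.42 -0.77] w 31.3
zax [ 0.0049  0.0182 -0.9998] yaw_y deg 127.3 j [-0.28  0.43 -0.32 -0.03 -0.82 -0.62]
tool delta cm [0.02 0.21 0.09]
gauge top in tool [  0.9   0.2 -48.9] [ 477.33913599 -298.8566659   134.78085372]
```

Call:
send_rows([
  [[0, 0, 0.13, 0, 0], [0, 0, 0, 0, 0], [0, 0, 0, 0, 0], [0, 0, 0, 0, 0], [0, 0, 0, 0, 0], [0, 0, 0, 0, 0], [0, 0, 0, 0, 0], [0, 0, 0, 0, 0], [0, 0, 0, 0, 0], [0, 0, 0, 0, 0]],
])

```text
clock: 9.68
position: [478.5, -297.6, 84.8]
ee_rot: [-0.32, 0.947, 0.008, 0.005]
contact_force: [0.5, -0.0, -0.6]
gripper_width: 31.5
```

Call:
send_rows([
  [[0, 0, 0, 0, 0], [0, 0, 0, 0, 0], [0, 0, 0, 0, 0], [0, 0, 0, 0, 0]],
])

```text
clock: 10.02
position: [478.5, -297.6, 84.7]
ee_rot: [-0.32, 0.947, 0.008, 0.005]
contact_force: [-1.1, 0.3, -0.5]
gripper_width: 31.4
```

Run:
```python
from h import *
fs=[]
for i in range(10):
    q,_=optics.get_image('scene'); fs.append(arm.read_state()["contact_force"])
print(np.mean(fs,0),np.std(fs,0)); rep()
cv2.imwrite('pics/s4.png',cv2.resize(q[110:190,260:340],None,fx=7,fy=7,interpolation=cv2.INTER_CUBIC))
```

```text
[-0.48988314  0.11834866 -0.19484401] [0.38172218 0.42262195 0.44284263]
t 10.52 pos [ 478.5 -297.5   84.7] F [-0.29 -0.33  0.2 ] w 31.7
zax [ 0.005   0.018  -0.9998] yaw_y deg 127.3 j [-0.28  0.43 -0.32 -0.03 -0.82 -0.62]
```

View pics/s4.png

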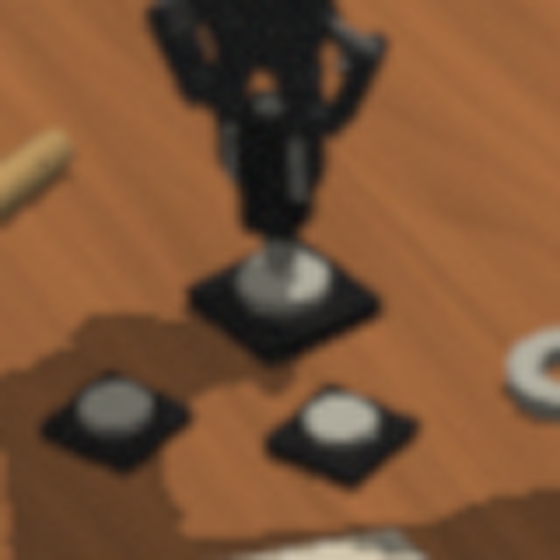

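The picture shows the tip standing on the middle of the largest disc. Net force is about 2.1 N and geometry gives about 6 mm in, held well over 1 s. Moves can't command a tilt directly, so I'll lift, go far out at azimuth 0, and let the reach limit tip the tool outward.

Call:
send_rows([
  [[0, 0, -1, 0, 0], [0, 0, -2.5, 0, 0], [0, 0, -2.5, 0, 0], [0, 0, -2.5, 0, 0], [0, 0, -2.5, 0, 0], [0, 0, -2.5, 0, 0], [0, 0, -2.5, 0, 0], [0, 0, -2.5, 0, 0]],
])

```text
clock: 11.18
position: [473.2, -298.9, 272.0]
ee_rot: [-0.319, 0.948, 0.014, -0.001]
contact_force: [0.8, -0.9, -3.4]
gripper_width: 31.5
```

Call:
send_rows([
  [[-2, 0.3, -0.5, 0, 0], [-3.8, 0.5, -0.5, 0, 0], [-3.8, 0.5, -0.5, 0, 0], [-3.8, 0.5, -0.5, 0, 0], [-3.8, 0.5, -0.5, 0, 0], [-3.8, 0.5, -0.5, 0, 0], [-3.8, 0.5, 0, 0, 0], [-3.8, 0.5, 0, 0, 0], [-3.8, 0.5, 0, 0, 0], [-3.8, 0.5, 0, 0, 0]],
])

```text
clock: 12.02
position: [738.6, -39.1, 325.9]
ee_rot: [-0.313, 0.95, 0.01, 0.007]
contact_force: [1.2, 0.0, -1.9]
gripper_width: 31.5
```

```bash
python3 -c "
from h import *
rep((800,0,300))"
```

```text
t 12.02 pos [738.6 -39.1 325.9] F [ 1.18  0.03 -1.91] w 31.5
zax [ 0.0068  0.0229 -0.9997] yaw_y deg 126.5 j [ 0.16  0.56  0.53 -0.02 -1.53 -1.09]
tool delta cm [-7.21 -0.54  2.72]
```

Call:
send_rows([
  [[-3.1, -2.3, 0, 0, 0], [-3.1, -2.3, 0, 0, 0], [-3.1, -2.3, 0, 0, 0], [-3.1, -2.3, 0, 0, 0], [-3.1, -2.3, 0, 0, 0]],
])

```text
clock: 12.43
position: [890.1, -28.6, 321.5]
ee_rot: [-0.317, 0.948, 0.006, 0.014]
contact_force: [58.2, 17.1, 110.9]
gripper_width: 31.4
```

```bash
python3 -c "
from h import *
rep((800,0,300))"
```

```text
t 12.43 pos [890.1 -28.6 321.5] F [ 58.21  17.14 110.87] w 31.4
zax [ 0.0216  0.0206 -0.9996] yaw_y deg 127.0 j [ 0.14  1.01  1.41 -0.02 -1.94 -1.08]
tool delta cm [5.54 7.7  2.02]
```

Call:
send_rows([
  [[0, 0, 0, 0, 0]],
])

```text
clock: 12.52
position: [889.4, -27.5, 294.3]
ee_rot: [-0.317, 0.948, 0.012, -0.008]
contact_force: [-0.3, 1.1, -15.2]
gripper_width: 30.7
```

```bash
python3 -c "
from h import *
s,M=rep((800,0,300)); print(s['joints'],s['joint_vel'],s['wrist_torque'],s['joint_efforts'])
p,d=optics.get_image('wrist'); cv2.imwrite('pics/w5.png',p[100:])"
```

```text
t 12.52 pos [889.4 -27.5 294.3] F [ -0.27   1.12 -15.18] w 30.7
zax [-0.0229  0.0185 -0.9996] yaw_y deg 127.0 j [ 0.14  1.03  1.39 -0.02 -1.94 -1.08]
tool delta cm [ 5.48  7.59 -0.32]
[ 0.14233166  1.03327247  1.38537754 -0.02310599 -1.94282464 -1.0750903 ] [ 0.00989876  0.00554654  0.02281964 -0.04179861  0.07939757  0.00205012] [ 0.17677399  0.11910088 -0.01054887] [-1.20448742e+00 -1.12684164e+02  3.75039124e+01  9.47974026e+00
 -6.27677813e-01  7.99909794e-04]
```

View pics/w5.png

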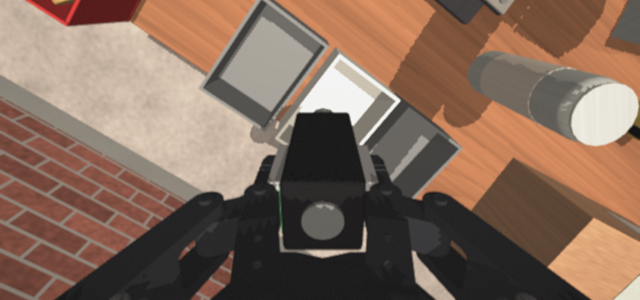

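The gauge is still held, and nothing is in contact: the arm ran into joint 3's end (1.41 rad), which caused a momentary force spike. From here I'll press the limit only with small steps.

Call:
send_rows([
  [[-0.5, -0.4, -0.4, 0, 0], [-0.5, -0.4, -0.4, 0, 0], [-0.5, -0.4, -0.4, 0, 0]],
])

```text
clock: 12.82
position: [893.0, -28.1, 303.5]
ee_rot: [-0.317, 0.948, 0.008, 0.003]
contact_force: [0.2, -1.3, -1.7]
gripper_width: 30.7
```

```bash
python3 -c "
from h import *
s,M=rep((800,0,300)); print(s['joints'].round(3))"
```

```text
t 12.82 pos [893.  -28.1 303.5] F [ 0.19 -1.25 -1.67] w 30.7
zax [ 5.000e-04  1.610e-02 -9.999e-01] yaw_y deg 127.0 j [ 0.14  1.03  1.41 -0.02 -1.94 -1.07]
tool delta cm [5.74 7.84 0.39]
[ 0.143  1.034  1.408 -0.017 -1.942 -1.075]
```

Call:
send_rows([
  [[-0.5, -0.4, -0.4, 0, 0], [-0.5, -0.4, -0.4, 0, 0], [-0.5, -0.4, -0.4, 0, 0], [-0.5, -0.4, -0.4, 0, 0]],
])

```text
clock: 13.15
position: [894.7, -28.9, 322.1]
ee_rot: [-0.317, 0.948, 0.002, 0.02]
contact_force: [0.4, 0.6, -0.9]
gripper_width: 31.2
```

```bash
python3 -c "
from h import *
s,M=rep((800,0,300)); print(s['joints'].round(3))"
```

```text
t 13.15 pos [894.7 -28.9 322.1] F [ 0.38  0.62 -0.86] w 31.2
zax [ 0.0374  0.0159 -0.9992] yaw_y deg 126.9 j [ 0.14  1.01  1.41 -0.01 -1.93 -1.07]
tool delta cm [5.91 8.02 1.9 ]
[ 0.144  1.014  1.408 -0.011 -1.926 -1.074]
```

The tip-out works, gaining about 0.01 rad per row in +x with no force. Continuing.

Call:
send_rows([
  [[-0.5, -0.4, -0.4, 0, 0], [-0.5, -0.4, -0.4, 0, 0], [-0.5, -0.4, -0.4, 0, 0], [-0.5, -0.4, -0.4, 0, 0], [-0.5, -0.4, -0.4, 0, 0], [-0.5, -0.4, -0.4, 0, 0], [-0.5, -0.4, -0.4, 0, 0]],
])

```text
clock: 13.73
position: [899.5, -29.4, 341.1]
ee_rot: [-0.316, 0.948, -0.007, 0.043]
contact_force: [-0.7, -0.0, -2.5]
gripper_width: 31.5
```

```bash
python3 -c "
from h import *
s,M=rep((800,0,300)); print(s['joints'].round(3))"
```

```text
t 13.73 pos [899.5 -29.4 341.1] F [-0.69 -0.02 -2.47] w 31.5
zax [ 0.0854  0.0143 -0.9962] yaw_y deg 126.8 j [ 0.15  0.99  1.41 -0.   -1.9  -1.07]
tool delta cm [6.47 8.48 3.29]
[ 0.145  0.994  1.408 -0.002 -1.897 -1.072]
```

Call:
send_rows([
  [[-0.5, -0.4, -0.4, 0, 0], [-0.5, -0.4, -0.4, 0, 0], [-0.5, -0.4, -0.4, 0, 0], [-0.5, -0.4, -0.4, 0, 0], [-0.5, -0.4, -0.4, 0, 0], [-0.5, -0.4, -0.4, 0, 0], [-0.5, -0.4, -0.4, 0, 0], [-0.5, -0.4, -0.4, 0, 0], [-0.5, -0.4, -0.4, 0, 0], [-0.5, -0.4, -0.4, 0, 0]],
])

```text
clock: 14.57
position: [906.0, -29.6, 359.6]
ee_rot: [-0.316, 0.946, -0.017, 0.067]
contact_force: [-0.6, 0.5, -2.6]
gripper_width: 31.3
```

```bash
python3 -c "
from h import *
s,M=rep((630,64,220)); print(s['joints'].round(3))"
```

```text
t 14.57 pos [906.  -29.6 359.6] F [-0.62  0.51 -2.62] w 31.3
zax [ 0.1381  0.0102 -0.9904] yaw_y deg 126.6 j [ 0.15  0.98  1.41  0.01 -1.86 -1.07]
tool delta cm [17.87 24.96 10.11]
[ 0.148  0.976  1.407  0.011 -1.862 -1.071]
```

Call:
send_rows([
  [[-0.5, -0.4, -0.4, 0, 0], [-0.5, -0.4, -0.4, 0, 0], [-0.5, -0.4, -0.4, 0, 0], [-0.5, -0.4, -0.4, 0, 0], [-0.5, -0.4, -0.4, 0, 0]],
])

```text
clock: 14.98
position: [908.3, -29.8, 369.6]
ee_rot: [-0.315, 0.945, -0.022, 0.079]
contact_force: [-0.2, -0.1, -2.4]
gripper_width: 31.3
```

```bash
python3 -c "
from h import *
s,M=rep((612,64,195)); print(s['joints'].round(3))"
```

```text
t 14.98 pos [908.3 -29.8 369.6] F [-0.19 -0.1  -2.36] w 31.3
zax [ 0.1627  0.0078 -0.9866] yaw_y deg 126.5 j [ 0.15  0.97  1.41  0.02 -1.85 -1.07]
tool delta cm [20.11 26.66 12.48]
[ 0.149  0.967  1.407  0.017 -1.848 -1.071]
```

Call:
send_rows([
  [[0.8, 1.1, 0.5, 0, 0], [1.6, 2.1, 1.0, 0, 0], [2.0, 2.7, 1.2, 0, 0], [2.0, 2.7, 1.2, 0, 0], [2.0, 2.7, 1.2, 0, 0], [2.0, 2.7, 1.2, 0, 0], [2.0, 2.7, 1.2, 0, 0], [2.0, 2.7, 1.2, 0, 0], [1.6, 2.1, 1.0, 0, 0], [1, 1.5, 0.6, 0, 0]],
])

```text
clock: 15.82
position: [664.5, 48.7, 222.0]
ee_rot: [-0.313, 0.946, -0.023, 0.082]
contact_force: [-0.4, -0.5, -2.4]
gripper_width: 31.4
```

Call:
send_rows([
  [[0, 0, 0, 0, 0], [0, 0, 0, 0, 0]],
])

```text
clock: 15.98
position: [659.1, 49.6, 221.2]
ee_rot: [-0.314, 0.946, -0.022, 0.08]
contact_force: [0.4, 0.4, -1.8]
gripper_width: 31.4
```

```bash
python3 -c "
from h import *
s,M=rep((612,64,195)); p,d=optics.get_image('wrist'); cv2.imwrite('pics/w6.png',p); np.save('w6.npy',d)
import pickle; pickle.dump(s,open('w6.pkl','wb'))"
```

```text
t 15.98 pos [659.1  49.6 221.2] F [ 0.4   0.37 -1.82] w 31.4
zax [ 0.1651  0.0086 -0.9862] yaw_y deg 126.4 j [ 0.34  0.37 -0.07  0.06 -0.97 -1.3 ]
tool delta cm [3.21 4.18 1.81]
```

View pics/w6.png

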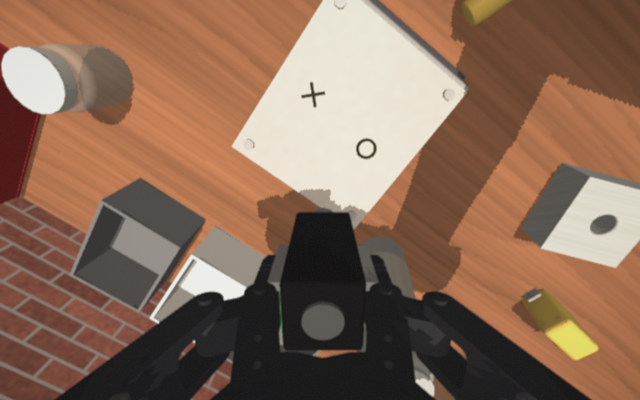

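The wrist view shows the ring at (367,148) and the cross at (313,94), with the gauge intact in the hand and the tilt kept. I'll re-measure the panel from here.

```bash
cat > t.py <<'E'
from h import *
# gauge axis & tip in tool frame, from the grasp pose
Mg=R.from_quat([-.311,.95,.009,.006]).as_matrix(); g=Mg.T@[0,0,-1.]
tip=np.array([3.3,0,0])+27*np.array([0,0,1])+39*g
RING=np.array([629,62,64.]); N=np.array([-.16,0,.987])
def target(off, ring=RING, n=N):
    s,M=rep(); t=s["position"]+M@tip
    print("gauge-panel angle %.3f"%np.arccos(np.clip(-(M@g)@n/np.linalg.norm(n),-1,1)),"tip free",t.round(1),"gap mm %.1f"%((t-ring)@n))
    print("tool delta cm",(M.T@(ring+n*off-t)/10).round(2)); return s,M
E
python3 - <<'E'
from t import *
import pickle
print("g",g.round(4))
s=pickle.load(open("w6.pkl","rb")); d=np.load("w6.npy"); K,T=cam("wrist",s); W=cloud(K,T,d)
mask=np.zeros(d.shape,np.uint8); cv2.fillPoly(mask,[np.array([(335,20),(440,90),(365,185),(265,140)])],1)
m=M=W[mask>0]
for i in range(6):
    A=np.c_[m[:,:2],np.ones(len(m))]; q,*_=np.linalg.lstsq(A,m[:,2],rcond=None)
    r=M[:,2]-np.c_[M[:,:2],np.ones(len(M))]@q; sd=max(1.48*np.median(abs(r)),1); m=M[abs(r)<3*sd]
n=np.r_[-q[:2],1]; o=T[:3,3]; dd=world(K,T,[(366.7,148.5),(313,94.5)],1.)-o
P=o+dd*((q[2]-n@o)/(dd@n))[:,None]; n/=np.linalg.norm(n)
print("plane",q,len(m),sd,"n",n.round(4)); print("ring,cross",P.round(1),"dist",np.linalg.norm(P[0]-P[1]))
E
```

```text
g [ 0.017  -0.0134  0.9998]
plane [ 1.6324441e-01  1.8112766e-03 -3.8714897e+01] 15342 1 n [-0.1611 -0.0018  0.9869]
ring,cross [[627.3  62.2  63.8]
 [618.8  -8.5  62.3]] dist 71.21644388593892
```

```bash
sed -i 's/^RING=.*/RING=np.array([628,62,63.9]); N=np.array([-.161,-.002,.987])/' t.py; python3 -c "
from t import *
target(40)"
```

```text
t 16.03 pos [659.2  49.5 221.2] F [-1.03  0.08 -3.13] w 31.5
zax [ 0.1649  0.0088 -0.9863] yaw_y deg 126.4 j [ 0.34  0.37 -0.07  0.06 -0.97 -1.3 ]
gauge-panel angle 0.014 tip free [667.3  47.3 155.6] gap mm 84.2
tool delta cm [3.46 4.35 4.41]
```

Call:
send_rows([
  [[0.8, 1.0, 1.0, 0, 0], [1.0, 1.2, 1.2, 0, 0], [1.0, 1.2, 1.2, 0, 0], [0.6, 0.8, 0.9, 0, 0], [0, 0, 0, 0, 0], [0, 0, 0, 0, 0]],
])

```text
clock: 16.53
position: [623.6, 63.4, 175.1]
ee_rot: [-0.313, 0.946, -0.023, 0.088]
contact_force: [0.8, -0.1, -1.2]
gripper_width: 31.7
```

```bash
python3 -c "
from t import *
target(12)"
```

```text
t 16.53 pos [623.6  63.4 175.1] F [ 0.8  -0.07 -1.17] w 31.7
zax [ 0.1818  0.0115 -0.9833] yaw_y deg 126.1 j [ 0.39  0.35 -0.24  0.08 -0.81 -1.37]
gauge-panel angle 0.019 tip free [632.8  61.4 109.6] gap mm 44.3
tool delta cm [1.01 0.77 3.21]
```

Call:
send_rows([
  [[0.5, 0.4, 1.0, 0, 0], [0.4, 0.3, 1.0, 0, 0], [0, 0, 0.7, 0, 0], [0, 0, 0, 0, 0], [0, 0, 0, 0, 0]],
])

```text
clock: 16.95
position: [627.0, 64.2, 152.0]
ee_rot: [-0.312, 0.945, -0.024, 0.096]
contact_force: [-0.5, -0.5, -1.4]
gripper_width: 31.1
```

```bash
python3 -c "
from t import *
target(3)"
```

```text
t 16.95 pos [627.   64.2 152. ] F [-0.47 -0.46 -1.42] w 31.1
zax [ 0.1959  0.0138 -0.9805] yaw_y deg 126.0 j [ 0.39  0.37 -0.28  0.09 -0.74 -1.38]
gauge-panel angle 0.031 tip free [637.1  62.3  86.7] gap mm 21.1
tool delta cm [1.1  0.74 1.76]
```

Call:
send_rows([
  [[0.7, 0.5, 0.2, 0, 0], [0.5, 0.3, 0.2, 0, 0], [0, 0, 0, 0, 0], [0, 0, 0, 0, 0]],
])

```text
clock: 17.28
position: [614.8, 63.5, 146.9]
ee_rot: [-0.311, 0.945, -0.024, 0.098]
contact_force: [0.6, 0.0, -2.3]
gripper_width: 31.2
```

```bash
python3 -c "
from t import *
target(3)"
```

```text
t 17.28 pos [614.8  63.5 146.9] F [ 0.59  0.04 -2.27] w 31.2
zax [ 0.2001  0.0146 -0.9797] yaw_y deg 125.9 j [ 0.39  0.36 -0.32  0.1  -0.71 -1.4 ]
gauge-panel angle 0.035 tip free [625.2  61.7  81.7] gap mm 18.0
tool delta cm [0.05 0.04 1.5 ]
```

Call:
send_rows([
  [[0.1, 0.1, 0.5, 0, 0], [0, 0, 0.5, 0, 0], [0, 0, 0, 0, 0], [0, 0, 0, 0, 0]],
])

```text
clock: 17.62
position: [615.7, 64.2, 136.8]
ee_rot: [-0.312, 0.945, -0.025, 0.099]
contact_force: [0.2, 0.2, -2.1]
gripper_width: 31.3
```

```bash
python3 -c "
from t import *
target(-6)"
```

```text
t 17.62 pos [615.7  64.2 136.8] F [ 0.23  0.16 -2.07] w 31.3
zax [ 0.2017  0.0152 -0.9793] yaw_y deg 126.0 j [ 0.4   0.37 -0.33  0.1  -0.68 -1.4 ]
gauge-panel angle 0.036 tip free [626.2  62.4  71.5] gap mm 7.8
tool delta cm [ 0.04 -0.05  1.38]
```

Call:
send_rows([
  [[0, 0, 0.4, 0, 0], [0, 0, 0, 0, 0]],
])

```text
clock: 17.78
position: [616.7, 64.3, 132.4]
ee_rot: [-0.312, 0.945, -0.025, 0.099]
contact_force: [-0.3, -0.7, -2.5]
gripper_width: 31.4
```

Call:
send_rows([
  [[0, 0, 0.3, 0, 0], [0, 0, 0, 0, 0]],
])

```text
clock: 17.95
position: [617.5, 64.4, 129.0]
ee_rot: [-0.312, 0.945, -0.025, 0.099]
contact_force: [0.3, 0.2, -3.2]
gripper_width: 31.4
```

```bash
python3 -c "
from t import *
target(-6)
q,_=optics.get_image('scene'); cv2.imwrite('pics/s5.png',cv2.resize(q[160:240,260:350],None,fx=7,fy=7,interpolation=cv2.INTER_CUBIC))
K,T=cam('scene'); P=np.array([RING,RING+60*N]); print(((P-T[:3,3])@T[:3,:3]@K.T)[:, :2]/((P-T[:3,3])@T[:3,:3]@K.T)[:,2:])"
```

```text
t 17.95 pos [617.5  64.4 129. ] F [ 0.32  0.16 -3.16] w 31.4
zax [ 0.2016  0.0151 -0.9794] yaw_y deg 126.0 j [ 0.39  0.38 -0.34  0.1  -0.66 -1.4 ]
gauge-panel angle 0.036 tip free [628.   62.6  63.8] gap mm -0.1
tool delta cm [ 0.06 -0.04  0.59]
[[306.85837298 209.34139262]
 [309.06851821 194.20286999]]
```

View pics/s5.png

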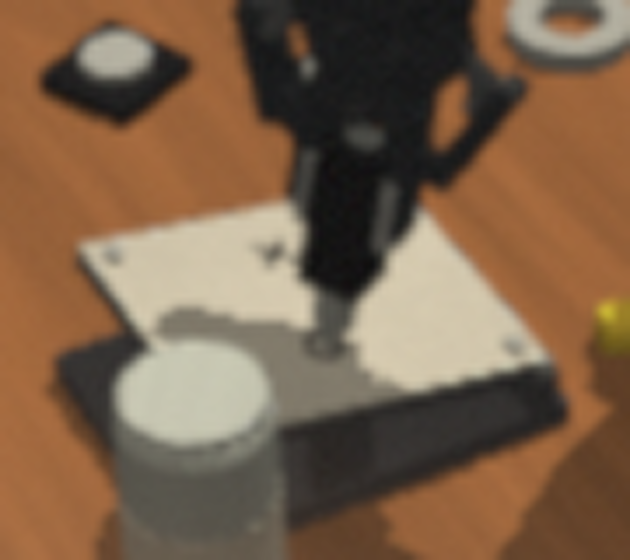

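The crop shows the tip right in the ring, at about (325,345); my ring estimate projects to (328,345). Now pressing in small steps.

Call:
send_rows([
  [[0.05, 0, 0.2, 0, 0], [0, 0, 0, 0, 0]],
])

```text
clock: 18.17
position: [618.2, 64.2, 127.6]
ee_rot: [-0.312, 0.945, -0.025, 0.099]
contact_force: [0.1, -0.4, -1.1]
gripper_width: 31.7
```

Call:
send_rows([
  [[0, 0, 0.2, 0, 0], [0, 0, 0, 0, 0]],
])

```text
clock: 18.33
position: [618.8, 64.3, 125.9]
ee_rot: [-0.312, 0.945, -0.025, 0.1]
contact_force: [-1.0, -0.3, -0.2]
gripper_width: 31.2
```

```bash
python3 -c "
from t import *
fs=[]
for i in range(6): optics.get_image('top'); fs.append(arm.read_state()['contact_force'])
print(np.mean(fs,0)); target(-6)"
```

```text
[-0.49906504 -0.0110015  -1.07493141]
t 18.63 pos [618.8  64.3 126.2] F [-0.02 -0.3  -1.42] w 31.3
zax [ 0.204   0.0155 -0.9789] yaw_y deg 126.0 j [ 0.39  0.38 -0.34  0.11 -0.65 -1.4 ]
gauge-panel angle 0.039 tip free [629.4  62.6  61. ] gap mm -3.1
tool delta cm [0.12 0.01 0.28]
```

Call:
send_rows([
  [[0.05, 0, 0.2, 0, 0], [0, 0, 0, 0, 0]],
])

```text
clock: 18.8
position: [619.3, 64.3, 124.5]
ee_rot: [-0.312, 0.944, -0.025, 0.101]
contact_force: [-1.7, 1.1, -1.1]
gripper_width: 31.4
```

Call:
send_rows([
  [[0.05, 0, 0.1, 0, 0], [0, 0, 0, 0, 0], [0, 0, 0, 0, 0]],
])

```text
clock: 19.05
position: [619.5, 64.2, 123.8]
ee_rot: [-0.312, 0.944, -0.025, 0.101]
contact_force: [-0.4, 1.0, 0.2]
gripper_width: 31.5
```

```bash
python3 -c "
from t import *
fs=[]
for i in range(12): q,_=optics.get_image('scene'); fs.append(arm.read_state()['contact_force'])
print(np.mean(fs,0)); target(-6)
cv2.imwrite('pics/s6.png',cv2.resize(q[160:240,260:350],None,fx=7,fy=7,interpolation=cv2.INTER_CUBIC))
p,d=optics.get_image('wrist'); cv2.imwrite('pics/w7.png',p)"
```

```text
[-0.69992706  0.38746698 -0.41981776]
t 19.65 pos [619.5  64.2 123.7] F [-1.5   0.5   0.01] w 31.4
zax [ 0.2065  0.0165 -0.9783] yaw_y deg 126.0 j [ 0.39  0.39 -0.34  0.11 -0.64 -1.4 ]
gauge-panel angle 0.041 tip free [630.3  62.6  58.5] gap mm -5.7
tool delta cm [0.15 0.04 0.03]
```

View pics/s6.png

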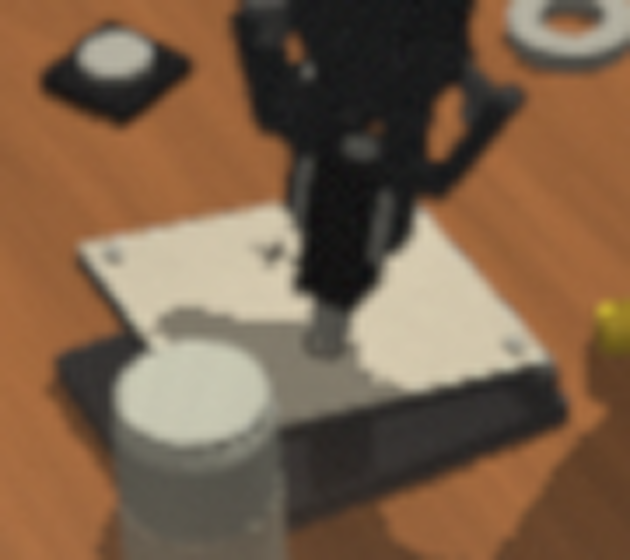

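The tip is in the ring, about 5.7 mm in with about 1.9 N net, at rest, and the panel hasn't moved. Handing in.

```bash
python3 -c "
from bench import job
print(job.job_done())"
```

```text
the job is handed in; nothing more can be done
None
```

I zeroed the gauge on the largest disc, then finished with it held square against the ringed spot. I handed the job in at about 19.7 s. One force spike on the way may count as a failure.

- **Zeroing:** the tip was held near the middle of the disc, 5–6 mm in, for about 2.5 s. The net force rose from about 1.5 N to 2.1 N, and the gauge was upright within about 0.02 rad.
- **Tilting:** moves can't tilt the tool, so I let the arm's reach limit tip it outward, then carried that tilt back to the panel. The panel's tilt measured about 0.16 rad.
- **Last checks at the panel:**
  - The tip is about 5.7 mm in by geometry, with about 1.9 N net.
  - It is about 1–2 mm from the measured ring centre, and the camera crop shows it in the ring.
  - The gauge is about 0.04 rad from square, and the grip width is 31.4 mm.
  - The panel looked the same in both pictures taken while the tip was on it. I saw nothing else moved, but took no full picture at the end to confirm it.
- **What went wrong:** on the first fast move outward, joint 3 hit the end of its range at 1.41 rad. The wrist force read about 126 N for one sample, above the 120 N limit, with nothing touched. The gauge stayed in the grip, and I used only small steps at the limit after that. Whether it trips the limit depends on how the judge measures it.

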